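# Vent a vacuum desiccator and take off its lid

## Task

The round clear desiccator is under vacuum: let the air in by turning the red vent lever on its lid until it stands fully in line with the hose barb, while the lid still sits on the bowl. Then lift the lid off by its black bar grip and set it down gently, right way up and level, in the middle of the round blue mat with its rim wholly on the mat, leaving the tap open. Do not disturb the cup, the bottle and the timer standing round about.

Things in the scene. Friction and masses are not known exactly. Their poses are not given: they have to be found in the camera images.
- desiccator: bowl of the vacuum desiccator, fixed: clear, 138 mm across, white flange 166 mm across, 90 mm high; origin at the centre of its underside on the bench, z up. The lid sits on the flange between four white lugs 8 mm high that keep it from shifting or turning; 10 mm of rise frees it. Vacuum holds the lid down until the lever has turned past about 1.15 rad. A teal slide box stays inside
- lid: loose clear round lid, a low dome 154 mm across at the rim, 0.36 to 0.56 kg; origin at the centre of its underside, z up, -x towards the hose barb, +x towards the gauge. Flat top 28 mm above the origin; grey tabs reach 90 mm out along +-x. At x = +45 mm a steel gauge, 41 mm across, up to 52 mm high, face up. Seated when its origin is 90 mm above the desiccator's
- lid_grip (a point): centre of the black bar grip in the middle of the lid, 63 mm above the lid's origin, axes of the lid: a block 36 mm along x, 22 mm thick along y, 36 mm high (45 to 81 mm above the origin); grasp it from above across its 22 mm thickness, closing along y
- tap_pivot (a point): the vent lever's vertical turning axis at the lever's mid-height, 64.5 mm above the lid's origin and 50 mm from its centre along -x; axes of the lid. Under it a brass ball valve, 23 mm wide, up to 58 mm above the lid's origin, whose 24 mm hose barb points along -x and ends 89 mm from the lid's centre
- tap_lever (a point): point on the mid-line of the red lever, 42 mm from its pivot, at mid-height; y runs along the lever to its free end, 15 mm farther on. The red sleeve is 12 mm wide, 10 mm high and reaches from 15 to 57 mm from the pivot; free space above and beside it, the dome's top is 31 mm below its underside
- vent_tap (a joint): angle of the vent lever in rad: 0 shut (lever across the barb, pointing along the lid's +y), 1.57 fully open (lever in line with the barb, pointing along the lid's -x), with stops at both ends; it opens anticlockwise seen from above. Starts between 0 and 0.2. Friction about 0.05 N m (1.2 N at 42 mm); stays where it is left
- mat: round blue mat lying on the bench, fixed, 200 mm across, 3 mm thick; origin at the centre of its underside, so its top face is 3 mm above the origin; z up
- cup_mid (a point): centre, half-way up, of a white sample cup with an orange lid, 59 mm across and 66 mm high, loose; leave alone
- bottle_mid (a point): centre, half-way up, of a small amber bottle with a black cap, 38 mm across and 78 mm high, loose; leave alone
- timer_mid (a point): centre of a white lab timer lying on the bench, 62 x 66 x 16 mm, loose; leave alone
- microscope: white and black microscope, fixed, on the left of the work: about 300 mm deep along x, 170 mm wide along y, 365 mm high; origin on the bench under its middle. An obstacle: the arm starts on its far side (robot's left), where a screen up to 460 mm high stands behind it; swing over above 0.5 m

How it is judged:
By the outcome, as a careful person would: the job done as asked, in the order asked, and still so for the second after the job is handed in, with the robot touching nothing.
It also fails if it takes over 58 s, if anything falls off the work surface, if the arm or the gripper's body presses on something with over 40 N, if the wrist force passes 120 N, or if a joint passes its speed limit or range.

## Robot

A 6-joint arm with a two-finger parallel gripper is mounted at the origin on a cart in front of the work surface, level with it; the furniture and walls round the work are solid. World frame = base frame: x ahead of the robot, y to its left, z up, the work surface at z = 0. Lengths are in mm, angles in degrees, forces in N, time in s.
With the tool pointing down it reaches from about 300 to 850 mm from the base axis. Payload 4.2 kg.
Tool frame: the origin (TCP) lies between the finger pads; the fingertips stand 25 mm ahead of it and the grasp point (between the pads) lies 6 mm ahead of it; x points along the fingers, y is the direction in which the jaws open and shut, and the axes are right-handed (so a half turn about x gives the same grasp; the last joint's range is limited). The gripper opens to 91 mm and grips with 3 to 60 N. Pads are 32 mm wide; open, the fingers measure 118 mm over their backs; the gripper's body (76 mm by 178 mm) begins 60 mm behind the grasp point.
Start: joints at [72.021, 18.312, 89.639, -0, 72.044, -1.146], TCP at [166.517, 550.375, 238.976] pointing down, gripper open.
Joint ranges: [-177.97, 177.97], [-48.28, 115.42], [12.27, 149.76], [-77.06, 257.06], [2.81, 150.46], [-146.56, 146.56]. Speed limits (degrees/s): [147.25, 147.25, 180, 180, 180, 180].

## Interface

Orientations are given as [roll, pitch, yaw] about the fixed x, y, z axes, in that order (R = Rz(yaw) Ry(pitch) Rx(roll)).
In Python, from workcell import env gives the robot as it stands.
- The arm moves only by the tool jog_arm, never from a script. Its argument "plan" is one flat list of numbers, 4 for each row, row after row: the shift along the tool's x, y, z in cm, then the turn about the tool's x in units of 6 degrees (1.0 is 6 degrees). In form: [tx, ty, tz, turn, tx, ty, tz, turn, ...]. A call has 1 to 12 rows; each row shifts and turns the commanded pose from where the row before left it, along the tool's axes as they then stand; what a row does not reach is not made up. A row lasts 1/12 s, in which the tool goes at most 41.7 mm and 7.16 degrees, less where a joint would pass 70% of its speed; a pose out of reach is approached as far as the arm can. A call with a gripper value outside its range is refused whole. "claw" is the finger opening in cm, from 0 to 9.12, set as the call begins (left out, the last holds). The fingers move at their own pace and stop on an object; "newtons" is the grip in N (left out, the last holds). Time passes only in rows, so rows that do not move let the fingers close. It gives the time, the measured TCP pose, the force and the opening at its end, in the units of the state.
- env.state(): the state, without advancing time (a new reading comes with each control period).
- env.grab_frame(name): name is "scene" or "top" or "wrist"; returns the picture (384x512x3 uint8, red, green, blue); there is no depth.
- env.calibration(name): a dict with "vertical_fov" (degrees; the focal length in pixels is half the picture's height over the tangent of half this angle, whatever the lens; pixels are square), "cx", "cy" (the principal point, pixels), "k1" (the pictures are not rectified: a ray, as slopes to the right and down, at radius r is drawn at 1 + k1 r^2 times it, then the intrinsics apply), "origin" and "orientation" of the camera in the world; the wrist camera has in their place "T_tool_cam" (4x4, takes a point from camera to tool coordinates, whose origin is the TCP and whose axes are the tool frame's). Camera axes: x right, y down, z forward; pixel columns grow to the right and rows downward; lengths in mm; the calibration is good to about 2 mm. A picture is of the moment at which its call begins: read the wrist's pose just before it. calibration takes no time and is no camera call.
- env.job_done(): hands the job in, once; it reports no verdict.
The state is a dict: "time_s": time; "qpos": joint angles; "qvel": joint speeds; "effort": joint torques, N m; "ee_pos": TCP position; "ee_rot": TCP orientation; "force": force on the tool from outside, world axes, zero at the start; "torque": the same for the moment, N m; "gripper_width": finger opening in mm.
Only numpy, scipy, OpenCV 4.12 (cv2) and the standard library are available. Lean on these libraries where they do the work, as an engineer would, in place of code of your own. Each camera call takes 0.05 s, during which the arm holds its last target.

## Working session

There is one attempt and no reset: what is moved stays moved. The work goes in short steps, Python scripts to look and compute and a tool call to move; the robot and the scene stay as the last step left them, time stands still between calls to the robot, and variables do not carry over. Pictures are saved under pics/ and viewed, and the job is handed in when it is done.

Besides the shell and the picture viewer there is one more tool, called after "Emit:" in YAML: its name, and indented under it one key for each argument. jog_arm: Moves the arm, as the interface text tells. Its arguments: {"type":"object","properties":{"plan":{"type":"array"},"claw":{"type":"number"},"newtons":{"type":"number"}},"required":["plan"]}

```bash
ls; mkdir -p pics; python3 - <<'E'
from workcell import env
import cv2
print(env.state())
for n in ["scene","top","wrist"]:
    print(n,env.calibration(n))
for n in ["scene","top"]:
    cv2.imwrite(f"pics/{n}0.png",env.grab_frame(n)[:,:,::-1])
E
```

```text
pics
{'time_s': 0.0, 'qpos': array([ 7.20215263e+01,  1.83536124e+01,  8.97077146e+01,  1.04164481e-03,
        7.20419146e+01, -1.14543008e+00]), 'qvel': array([-0.03379166, -0.08357224, -0.02658881,  0.08344591,  0.05722191,
       -0.02160391]), 'effort': array([-2.03856485e-03, -4.12465882e+01, -2.31970561e+01,  7.24381255e-02,
        4.56136640e-02, -1.37262928e-04]), 'ee_pos': array([166.35858532, 549.9296353 , 238.09159865]), 'ee_rot': array([ -91.69500778,   89.89675356, -108.52837347]), 'force': array([-0.13694321,  0.85127596, -0.60200532]), 'torque': array([-0.06441701, -0.00208005, -0.00882247]), 'gripper_width': 91.0676249881384}
scene {'vertical_fov': 53.86887686240499, 'cx': 253.69007303934097, 'cy': 190.03900953007224, 'k1': -0.12511256471941792, 'origin': array([ -82.11004583, -735.14275082,  557.49787181]), 'orientation': array([-119.04669038,   -1.11554974,  -51.82790128])}
top {'vertical_fov': 42.07397878088059, 'cx': 256.39969498893674, 'cy': 191.27038534046554, 'k1': -0.22546252219505308, 'origin': array([ 475.97401903, -232.22309943, 1210.59150321]), 'orientation': array([-177.11694527,    1.02555773,  -88.90973192])}
wrist {'vertical_fov': 62.59440020344224, 'cx': 253.4665913633594, 'cy': 189.82597766444033, 'k1': -0.009580461484439817, 'T_tool_cam': array([[-8.21048275e-04, -2.45977375e-01,  9.69275222e-01,
        -1.44474246e+02],
       [ 9.99999650e-01, -4.32458514e-05,  8.36099456e-04,
        -1.07745000e-01],
       [-1.63744417e-04,  9.69275569e-01,  2.45977324e-01,
        -6.83271453e+01],
       [ 0.00000000e+00,  0.00000000e+00,  0.00000000e+00,
         1.00000000e+00]])}
```

View pics/scene0.png

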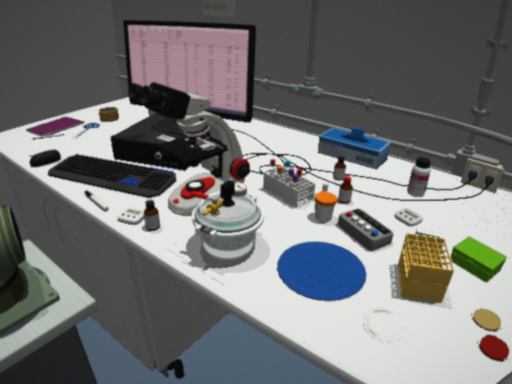

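View pics/top0.png

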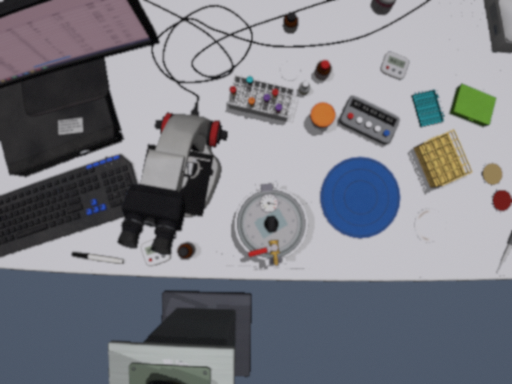

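```bash
cat > h.py <<'E'
import numpy as np,cv2
from scipy.spatial.transform import Rotation as R
from workcell import env
def cam(n,st=None):
    c=env.calibration(n); f=192/np.tan(np.radians(c['vertical_fov']/2))
    K=np.array([[f,0,c['cx']],[0,f,c['cy']],[0,0,1.]]); D=np.array([c['k1'],0,0,0,0.])
    if n=='wrist':
        T=np.eye(4);T[:3,:3]=R.from_euler('xyz',st['ee_rot'],degrees=True).as_matrix();T[:3,3]=st['ee_pos']
        T=T@c['T_tool_cam']
        return K,D,T[:3,:3],T[:3,3]
    return K,D,R.from_euler('xyz',c['orientation'],degrees=True).as_matrix(),np.array(c['origin'])
def ray(n,uv,st=None):
    K,D,Rm,o=cam(n,st)
    p=cv2.undistortPoints(np.array(uv,float).reshape(-1,1,2),K,D).reshape(-1,2)
    d=np.c_[p,np.ones(len(p))]@Rm.T
    return o,d
def onz(n,uv,z,st=None):
    o,d=ray(n,uv,st); return o+d*((z-o[2])/d[:,2])[:,None]
def proj(n,P,st=None):
    K,D,Rm,o=cam(n,st)
    return cv2.projectPoints(np.array(P,float).reshape(-1,1,3),cv2.Rodrigues(Rm.T)[0],-Rm.T@o,K,D)[0].reshape(-1,2)
E
python3 - <<'E'
from h import *
im=cv2.imread('pics/top0.png'); 
cv2.imwrite('pics/topz.png',cv2.resize(im[170:280,220:330],None,fx=5.4,fy=5.4,interpolation=cv2.INTER_CUBIC))
s=cv2.imread('pics/scene0.png'); cv2.imwrite('pics/scz.png',cv2.resize(s[160:280,170:310],None,fx=5,fy=5,interpolation=cv2.INTER_CUBIC))
hsv=cv2.cvtColor(im,cv2.COLOR_BGR2HSV)
m=cv2.inRange(hsv,(105,150,60),(125,255,255))
cs=max(cv2.findContours(m,0,1)[0],key=cv2.contourArea)
print(cv2.fitEllipse(cs)); P=onz('top',cs.reshape(-1,2),3)
print('mat',cv2.minEnclosingCircle(P[:,:2].astype(np.float32)), cv2.fitEllipse(P[:,:2].astype(np.float32)))
s_=cv2.cvtColor(s,cv2.COLOR_BGR2HSV)
m=cv2.inRange(s_,(105,150,40),(125,255,255))
cs=max(cv2.findContours(m,0,1)[0],key=cv2.contourArea);P=onz('scene',cs.reshape(-1,2),3)
print('mat scene',cv2.fitEllipse(P[:,:2].astype(np.float32)))
print('grip',onz('top',[[271,224]],171),'gauge',onz('top',[[269,202]],142),'cup',onz('top',[[322,116]],66),'bottle',onz('top',[[187,250],[324,68]],78),'timer',onz('top',[[155,253],[395,65]],16))
print(proj('top',[[0,0,0],[0,0,300],[166,550,0]]))
E
```

```text
((359.7432861328125, 197.08990478515625), (75.62242126464844, 76.88124084472656), 164.17100524902344)
mat ((527.2830810546875, -462.4132080078125), 95.40065002441406) ((527.0640869140625, -462.4070129394531), (187.4361114501953, 187.8612823486328), 165.68304443359375)
mat scene ((524.2173461914062, -463.1927185058594), (189.30792236328125, 192.095458984375), 44.11332702636719)
grip [[ 460.37640727 -244.2840461   171.        ]] gauge [[ 506.91817422 -239.48617072  142.        ]] cup [[ 711.54218891 -360.12574083   66.        ]] bottle [[ 395.61934589  -55.08572454   78.        ]
 [ 824.11225493 -363.47791885   78.        ]] timer [[ 381.61592024   33.02331943   16.        ]
 [ 858.16070673 -550.32319688   16.        ]]
[[169.12586866 402.75278059]
 [141.64787487 455.00092484]
 [-25.28446713 322.24385764]]
```

View pics/topz.png

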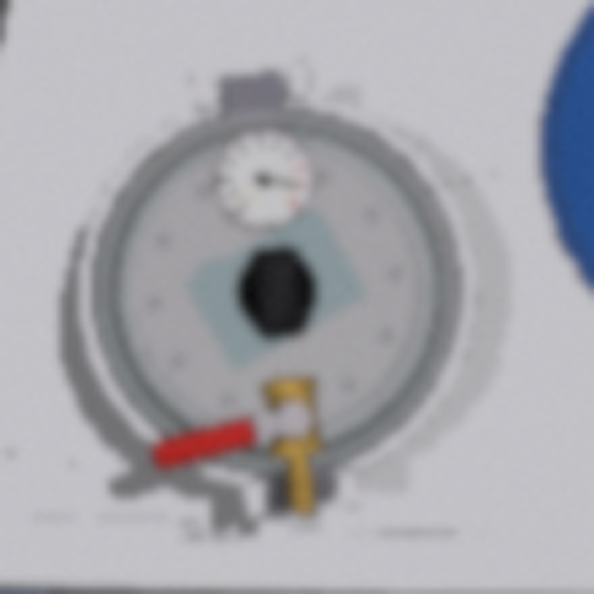

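View pics/scz.png

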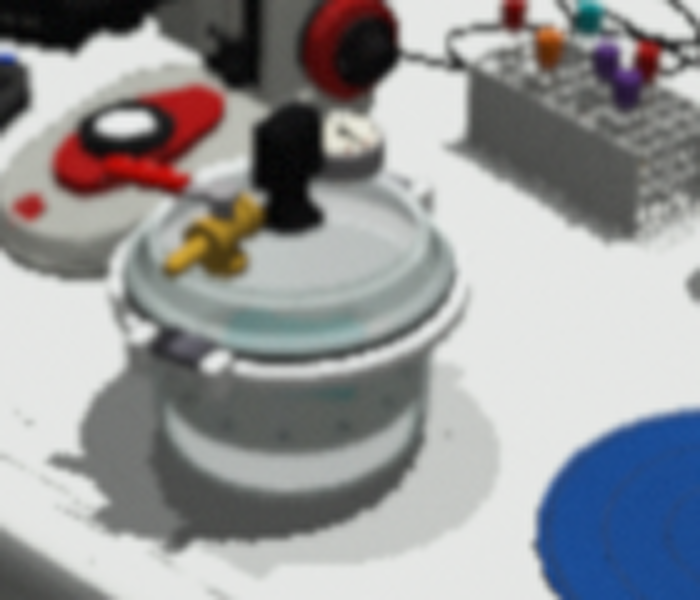

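```bash
cat >> h.py <<'E'
def Rt(st): return R.from_euler('xyz',st['ee_rot'],degrees=True).as_matrix()
def need(st,P,yawy=None):
    "shift in cm in tool axes to get TCP to P; tool assumed down"
    M=Rt(st); d=M.T@(np.array(P)-st['ee_pos'])/10
    print('M\n',M.round(3)); print('need cm',d.round(2),'ypos ang',np.degrees(np.arctan2(M[1,1],M[0,1])).round(2))
    return d
E
python3 - <<'E'
from h import *
st=env.state(); need(st,[450,-244,540])
z=lambda x,y:[220+(x+.5)/5.4-.5,170+(y+.5)/5.4-.5]
print('gauge',onz('top',[z(265,180)],142),'grip',onz('top',[z(277,291)],171),'red out,in',onz('top',[z(157,457),z(253,432)],159),'barb',onz('top',[z(303,510)],130),'tab',onz('top',[z(255,92)],95))
E
```

```text
M
 [[-0.001  0.29   0.957]
 [-0.002  0.957 -0.29 ]
 [-1.    -0.002 -0.   ]]
need cm [-30.07 -67.83  50.14] ypos ang 73.16
gauge [[ 504.92253191 -238.8084483   142.        ]] grip [[ 461.45034384 -244.03311369  171.        ]] red out,in [[ 395.6570538  -198.64414474  159.        ]
 [ 406.16786052 -235.85545452  159.        ]] barb [[ 373.3244962  -256.56924531  130.        ]] tab [[ 542.59712618 -234.30184174   95.        ]]
```

Emit:
jog_arm:
  plan: [-3, 0, 0, 0, -3, 0, 0, 0, -3, 0, 0, 0, -3, 0, 0, 0, -3, 0, 0, 0, -3, 0, 0, 0, -3, 0, 0, 0, -3, 0, 0, 0, -3, 0, 0, 0, -3, 0, 0, 0, -1, 0, 0, 0]
  claw: 0

```text
time_s: 1.02
ee_pos: [166.5, 550.3, 553.0]
ee_rot: [89.2, 89.6, 72.3]
force: [-0.4, 0.5, 0.7]
gripper_width: 20.8
```

Emit:
jog_arm:
  plan: [0, -2.3, 1.7, 0, 0, -2.3, 1.7, 0, 0, -2.3, 1.7, 0, 0, -2.3, 1.7, 0, 0, -2.3, 1.7, 0, 0, -2.3, 1.7, 0, 0, -2.3, 1.7, 0, 0, -2.3, 1.7, 0, 0, -2.3, 1.7, 0, 0, -2.3, 1.7, 0, 0, -2.3, 1.7, 0, 0, -2.3, 1.7, 0]

```text
time_s: 2.02
ee_pos: [281.8, 225.7, 548.7]
ee_rot: [-117.4, 90.0, -134.2]
force: [0.5, 0.4, 0.4]
gripper_width: 0.5
```

Emit:
jog_arm:
  plan: [0, -2.3, 1.7, 0, 0, -2.3, 1.7, 0, 0, -2.3, 1.7, 0, 0, -2.3, 1.7, 0, 0, -2.3, 1.7, 0, 0, -2.3, 1.7, 0, 0, -2.3, 1.7, 0, 0, -2.3, 1.7, 0, 0, -2.3, 1.7, 0, 0, -2.3, 1.7, 0, 0, -2.3, 1.7, 0, 0, -2.3, 1.7, 0]

```text
time_s: 3.02
ee_pos: [397.2, -97.6, 548.7]
ee_rot: [157.0, 90.0, 140.1]
force: [0.2, -0.3, 0.7]
gripper_width: 0.5
```

Emit:
jog_arm:
  plan: [0, -2.3, 1.7, 1.1, 0, -2, 1.5, 1.1, 0, -2, 1.5, 1.1, 0, 0, 0, 1.1, 0, 0, 0, 1.1, 0, 0, 0, 1.1, 0, 0, 0, 1.1, 0, 0, 0, 1.1, 0, 0, 0, 1.1, 0, 0, 0, 1.1, 0, 0, 0, 1.1, 0, 0, 0, 1.1]

```text
time_s: 4.02
ee_pos: [415.5, -172.2, 548.5]
ee_rot: [-113.5, 89.9, 150.2]
force: [0.3, 0.4, -0.3]
gripper_width: 0.7
```

Emit:
jog_arm:
  plan: [0, 0, 0, 1.1, 0, 0, 0, 1.1, 0, 0, 0, 1.1, 0, 0, 0, 1.1, 0, 0, 0, 1.1, 0, 0, 0, 1.1, 0, 0, 0, 1.1, 0, 0, 0, 1.1, 0, 0, 0, 1.1, 0, 0, 0, 1.1, 0, 0, 0, 1.1, 0, 0, 0, 0.6]

```text
time_s: 5.02
ee_pos: [415.5, -172.2, 548.5]
ee_rot: [-35.1, 89.9, 152.4]
force: [-0.1, -0.3, -0.4]
gripper_width: 0.5
```

```bash
python3 - <<'E'
from h import *
st=env.state(); print(st['qpos'].round(1)); need(st,[460,-244,400])
print(proj('wrist',[[460,-244,171],[505,-239,142]],st))
cv2.imwrite("pics/w1.png",env.grab_frame('wrist')[:,:,::-1])
E
```

```text
[-24.    5.1  63.4   0.  111.6  58.5]
M
 [[-0.001  0.13  -0.991]
 [ 0.    -0.991 -0.13 ]
 [-1.    -0.001  0.001]]
need cm [14.84  7.7  -3.48] ypos ang -82.51
[[300.74315737 132.09239706]
 [299.76341304 103.70898205]]
```

View pics/w1.png

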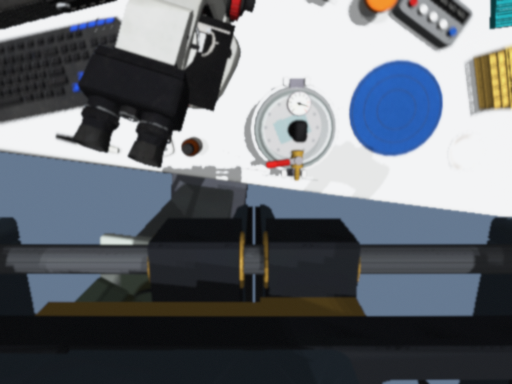

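```bash
python3 - <<'E'
from h import *
for z in (0,100,200,300,365): print(z,onz('top',[[222,135],[213,165],[208,210],[165,245]],z).round(0)[:,:2].tolist())
st=env.state(); need(st,[390,-244,350])
E
```

```text
0 [[673.0, -122.0], [599.0, -102.0], [489.0, -92.0], [401.0, 12.0]]
100 [[657.0, -131.0], [589.0, -113.0], [488.0, -104.0], [407.0, -8.0]]
200 [[641.0, -140.0], [579.0, -124.0], [487.0, -116.0], [413.0, -28.0]]
300 [[624.0, -150.0], [568.0, -134.0], [486.0, -127.0], [419.0, -49.0]]
365 [[614.0, -155.0], [562.0, -141.0], [485.0, -135.0], [423.0, -62.0]]
M
 [[-0.001  0.13  -0.992]
 [ 0.    -0.992 -0.13 ]
 [-1.    -0.     0.001]]
need cm [19.85  6.79  3.45] ypos ang -82.54
```

Emit:
jog_arm:
  plan: [0, 1.8, 0.4, 0, 0, 1.8, 0.4, 0, 0, 1.8, 0.4, 0, 0, 1.8, 0.4, 0, -0.0, 0, 0, 0, 3, 0, 0, 0, 3, 0, 0, 0, 3, 0, 0, 0, 3, 0, 0, 0, 3, 0, 0, 0, 3, 0, 0, 0, 2, 0, 0, 0]

```text
time_s: 6.07
ee_pos: [408.4, -244.4, 345.9]
ee_rot: [-47.0, 89.8, 140.9]
force: [0.7, -1.1, 0.2]
gripper_width: 0.3
```

```bash
python3 - <<'E'
from h import *
st=env.state(); print(st['time_s'],st['ee_pos'])
f=env.grab_frame('wrist')[:,:,::-1]
cv2.imwrite("pics/w2.png",f); np.save('w2.npy',[st['ee_pos'],st['ee_rot']])
p=proj('wrist',[[460,-244,171]],st)[0]; print(p)
cv2.imwrite("pics/w2z.png",cv2.resize(f,None,fx=1.5,fy=1.5,interpolation=cv2.INTER_CUBIC))
E
```

```text
6.0667 [ 408.37263536 -244.36689707  345.89922708]
[260.57176646 128.48161655]
```

View pics/w2z.png

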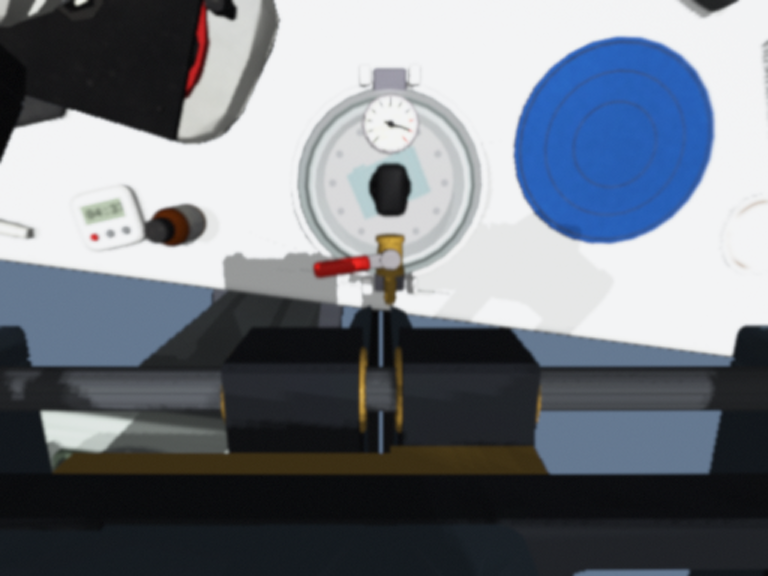

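```bash
python3 - <<'E'
from h import *
a=np.load('w2.npy'); st=dict(ee_pos=a[0],ee_rot=a[1])
f=cv2.imread('pics/w2.png'); hsv=cv2.cvtColor(f,cv2.COLOR_BGR2HSV)
q=lambda x,y:[(x+.5)/1.5-.5,(y+.5)/1.5-.5]
g=onz('wrist',[q(390,124)],142,st)[0]; pv=onz('wrist',[q(390,260)],160,st)[0]; b=onz('wrist',[q(390,302)],132,st)[0]
red=cv2.inRange(hsv,(0,150,80),(8,255,255))|cv2.inRange(hsv,(172,150,80),(180,255,255)); red[:150]=0
c=max(cv2.findContours(red,0,1)[0],key=cv2.contourArea)
P=onz('wrist',c.reshape(-1,2),158,st)[:,:2].astype(np.float32)
r=cv2.minAreaRect(P); bx=cv2.boxPoints(r); print('red rect',r,bx.tolist())
print('gauge',g,'pivot',pv,'barb',b,'yaw g-p',np.degrees(np.arctan2(g[1]-pv[1],g[0]-pv[0])))
yaw=np.arctan2(g[1]-pv[1],g[0]-pv[0]); u=np.array([np.cos(yaw),np.sin(yaw)])
print('centre from g,p',g[:2]-45*u,pv[:2]+50*u)
# grip top: black blob
blk=cv2.inRange(hsv,(0,0,0),(180,255,60)); blk[:,:220]=0; blk[:,300:]=0; blk[170:]=0;blk[:95]=0
c2=max(cv2.findContours(blk,0,1)[0],key=cv2.contourArea); print('grip bbox',cv2.boundingRect(c2))
x,y,w,h=cv2.boundingRect(c2)
print('grip at171 top/bottom',onz('wrist',[[x+w/2,y],[x+w/2,y+h]],171,st))
m=cv2.inRange(hsv,(100,120,60),(125,255,255)); m[:, :330]=0
c3=max(cv2.findContours(m,0,1)[0],key=cv2.contourArea)
print('mat',cv2.fitEllipse(onz('wrist',c3.reshape(-1,2),3,st)[:,:2].astype(np.float32)))
E
```

```text
red rect ((403.6028747558594, -216.3926544189453), (9.719548225402832, 38.71060562133789), 16.832237243652344) [[393.3465576171875, -199.27383422851562], [404.5560302734375, -236.32595825195312], [413.85919189453125, -233.511474609375], [402.64971923828125, -196.4593505859375]]
gauge [ 505.28883885 -237.25454671  142.        ] pivot [ 412.99466684 -250.16574129  160.        ] barb [ 374.23591013 -256.17243088  132.        ] yaw g-p 7.963528075835461
centre from g,p [ 460.72279817 -243.48896878] [ 462.51248981 -243.23860566]
grip bbox (247, 110, 26, 33)
grip at171 top/bottom [[ 477.57085163 -240.90972407  171.        ]
 [ 445.71172463 -245.47236564  171.        ]]
mat ((527.8961791992188, -459.0030822753906), (192.3905792236328, 193.23336791992188), 56.96049880981445)
```

```bash
cat >> h.py <<'E'
YAW=np.radians(7.7); C=np.array([461.2,-243.5]); u=np.array([np.cos(YAW),np.sin(YAW)]); v=np.array([-u[1],u[0]]); PV=C-50*u
def lidp(x,y,z): return np.r_[PV+x*u+y*v,z]
E
python3 - <<'E'
from h import *
st=env.state(); A=lidp(25,42,176); need(st,A)
prev=np.array([25,42.])
for t in [.157,.3,.45,.6,.75,.9,1.05,1.2,1.35,1.47,1.57,1.6]:
    c,s=np.cos(t),np.sin(t); S=16*c+13.5*s
    p=38*np.array([-s,c])+(6+S)*np.array([c,s]); d=-(p-prev)/10; print(t,p.round(1),'ty,tz',d[1].round(2),d[0].round(2)); prev=p
E
```

```text
M
 [[-0.009  0.137 -0.991]
 [ 0.006 -0.991 -0.137]
 [-1.    -0.007  0.008]]
need cm [16.68 -3.35 -3.01] ypos ang -82.15
0.157 [17.7 41.3] ty,tz 0.07 0.73
0.3 [12.9 43.8] ty,tz -0.25 0.48
0.45 [ 7.1 45.6] ty,tz -0.19 0.58
0.6 [ 0.7 46.5] ty,tz -0.09 0.64
0.75 [-6.2 46.1] ty,tz 0.04 0.69
0.9 [-13.3  44.4] ty,tz 0.18 0.71
1.05 [-20.2  41.2] ty,tz 0.32 0.69
1.2 [-26.6  36.5] ty,tz 0.47 0.64
1.35 [-32.1  30.4] ty,tz 0.6 0.55
1.47 [-35.7  24.8] ty,tz 0.57 0.36
1.57 [-38.   19.5] ty,tz 0.52 0.23
1.6 [-38.5  17.9] ty,tz 0.16 0.06
```

Emit:
jog_arm:
  plan: [0, -1.1, -1, 0, 0, -1.1, -1, 0, 0, -1.1, -1, 0, 2.5, 0, 0, 0, 2.5, 0, 0, 0, 2.5, 0, 0, 0, 2.5, 0, 0, 0, 2, 0, 0, 0, 1, 0, 0, 0, 0, 0, 0, 0, 0, 0, 0, 0, 0, 0, 0, 0]

```text
time_s: 7.12
ee_pos: [435.7, -209.3, 220.5]
ee_rot: [148.5, 89.8, -23.7]
force: [0.2, 0.3, 1.3]
gripper_width: 0.5
```

```bash
python3 - <<'E'
from h import *
st=env.state(); print(st['ee_pos'],st['ee_rot'],st['force']); need(st,lidp(25,42,176))
f=env.grab_frame('wrist')[:,:,::-1]
cv2.imwrite("pics/w3.png",cv2.resize(f,None,fx=1.5,fy=1.5))
f=env.grab_frame('scene')[:,:,::-1]
cv2.imwrite("pics/s3.png",cv2.resize(f[100:290,120:350],None,fx=3,fy=3,interpolation=cv2.INTER_CUBIC))
E
```

```text
[ 435.73804463 -209.33215091  220.54183759] [148.50856122  89.82645952 -23.70908052] [0.22985205 0.28299846 1.25883206]
M
 [[ 0.003  0.135 -0.991]
 [-0.001 -0.991 -0.135]
 [-1.     0.002 -0.003]]
need cm [ 4.45 -0.48  0.45] ypos ang -82.22
```

View pics/w3.png

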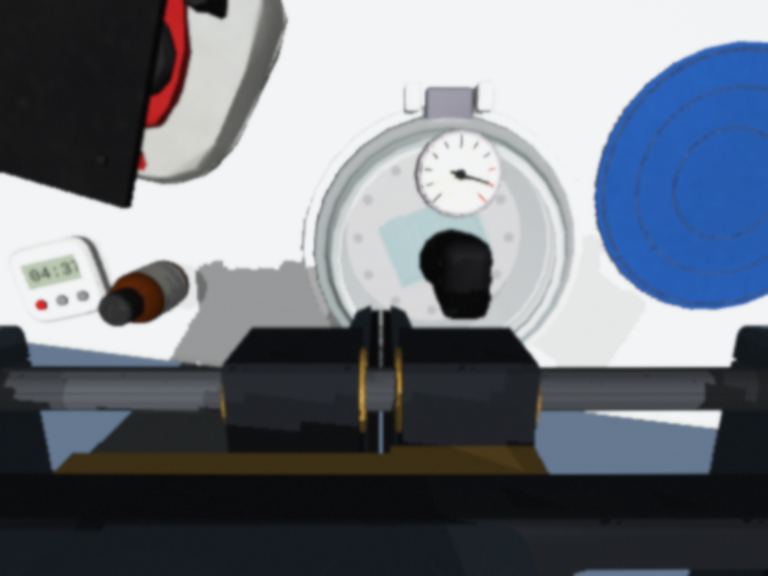

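View pics/s3.png

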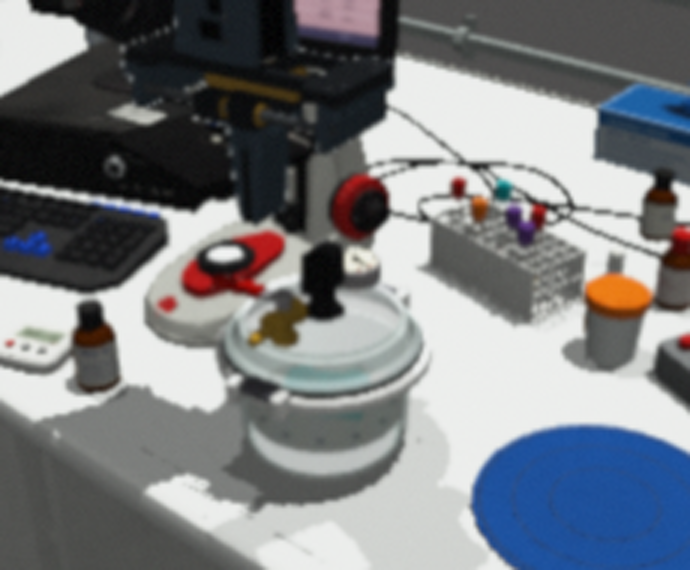

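```bash
python3 - <<'E'
from h import *
st=env.state()
for z in (100,200,250,300): print(z,onz('wrist',[[87,138],[110,0]],z,st).round(0)[:,:2].tolist())
a=np.load('w2.npy'); s2=dict(ee_pos=a[0],ee_rot=a[1])
for z in (100,200,250,300): print(z,onz('wrist',[[120,92],[134,0]],z,s2).round(0)[:,:2].tolist())
print(proj('top',onz('wrist',[[87,138]],250,st)))
E
```

```text
100 [[464.0, -66.0], [570.0, -82.0]]
200 [[479.0, -117.0], [545.0, -126.0]]
250 [[486.0, -142.0], [532.0, -149.0]]
300 [[494.0, -167.0], [520.0, -171.0]]
100 [[476.0, -75.0], [576.0, -86.0]]
200 [[476.0, -116.0], [551.0, -125.0]]
250 [[476.0, -137.0], [538.0, -144.0]]
300 [[476.0, -157.0], [525.0, -163.0]]
[[218.58300524 210.18652443]]
```

Emit:
jog_arm:
  plan: [0, -0.5, 0.4, 0, 1.5, 0, 0, 0, 1.5, 0, 0, 0, 1, 0, 0, 0, 0.4, 0, 0, 0, 0, 0, 0, 0, 0, 0, 0, 0]

```text
time_s: 7.8
ee_pos: [430.3, -204.6, 175.3]
ee_rot: [157.9, 90.0, -14.4]
force: [0.0, -0.7, -0.2]
gripper_width: 0.5
```

Emit:
jog_arm:
  plan: [0, 0.1, 0.7, 0, 0, -0.25, 0.5, 0, 0, -0.2, 0.6, 0, 0, -0.1, 0.6, 0, 0, 0, 0, 0, 0, 0, 0, 0, 0, 0, 0, 0]

```text
time_s: 8.38
ee_pos: [405.2, -203.2, 174.9]
ee_rot: [-27.0, 90.0, 160.8]
force: [-0.8, 1.0, -0.2]
gripper_width: 0.5
```

```bash
python3 - <<'E'
from h import *
st=env.state(); print(st['ee_pos'],st['force'])
need(st,lidp(0.7,46.5,176))
f=env.grab_frame('scene')[:,:,::-1]
cv2.imwrite("pics/s4.png",cv2.resize(f[140:290,150:320],None,fx=4,fy=4,interpolation=cv2.INTER_CUBIC))
E
```

```text
[ 405.17619899 -203.23028747  174.90561833] [-0.78458885  0.95531233 -0.21234958]
M
 [[-0.001  0.135 -0.991]
 [ 0.    -0.991 -0.135]
 [-1.    -0.     0.001]]
need cm [-0.11  0.09 -0.08] ypos ang -82.24
```

View pics/s4.png

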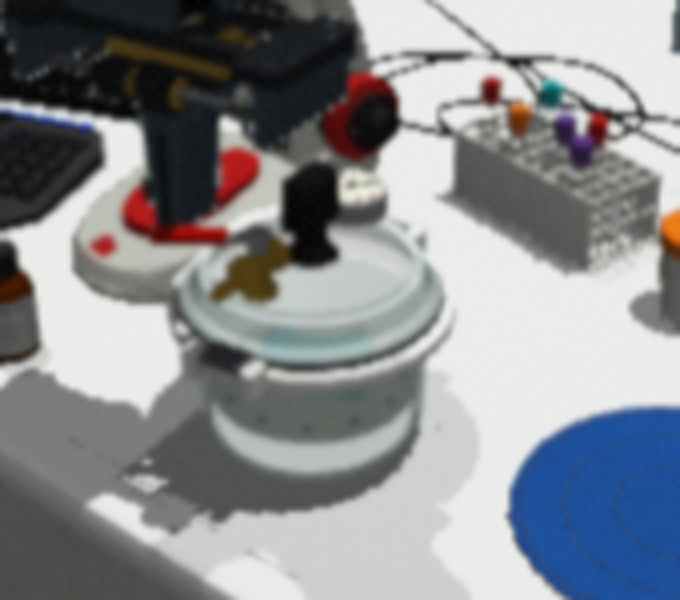

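```bash
python3 - <<'E'
from h import *
for t in (.157,.4,.6,.8):
    L=np.array([-np.sin(t),np.cos(t)])
    for z in (154.5,): print(t,[( (proj('scene',[lidp(*(r*L),z)])[0]-[150,140])*4).round(0).tolist() for r in (15,57)])
E
```

```text
0.157 [[230.0, 227.0], [161.0, 211.0]]
0.4 [[228.0, 230.0], [151.0, 223.0]]
0.6 [[227.0, 233.0], [147.0, 234.0]]
0.8 [[228.0, 236.0], [148.0, 245.0]]
```

Lever follows: image matches θ≈0.6. Continue.

Emit:
jog_arm:
  plan: [0, 0.1, 0.65, 0, 0, 0.2, 0.7, 0, 0, 0.3, 0.7, 0, 0, 0.45, 0.65, 0, 0, 0.6, 0.55, 0, 0, 0.6, 0.35, 0, 0, 0.5, 0.2, 0, 0, 0.15, 0, 0, 0, 0, 0, 0, 0, 0, 0, 0]

```text
time_s: 9.27
ee_pos: [371.9, -237.5, 174.8]
ee_rot: [10.8, 90.0, -161.4]
force: [0.9, -0.2, 0.1]
gripper_width: 0.4
```

```bash
python3 - <<'E'
from h import *
st=env.state(); print(st['ee_pos'],st['force'],st['torque'])
need(st,lidp(-38,18,176))
f=env.grab_frame('scene')[:,:,::-1]
cv2.imwrite("pics/s5.png",cv2.resize(f[140:290,150:320],None,fx=4,fy=4,interpolation=cv2.INTER_CUBIC))
for t in (1.3,1.4,1.5,1.57):
    L=np.array([-np.sin(t),np.cos(t)])
    print(t,[( (proj('scene',[lidp(*(r*L),154.5)])[0]-[150,140])*4).round(0).tolist() for r in (15,57)])
E
```

```text
[ 371.93371787 -237.49531037  174.79729497] [ 0.90401267 -0.23673531  0.14481844] [-0.05779655  0.14086036 -0.01527288]
M
 [[-0.     0.135 -0.991]
 [-0.    -0.991 -0.135]
 [-1.     0.     0.   ]]
need cm [-0.12 -0.01  0.03] ypos ang -82.24
1.3 [[233.0, 242.0], [168.0, 270.0]]
1.4 [[235.0, 243.0], [175.0, 275.0]]
1.5 [[237.0, 244.0], [183.0, 278.0]]
1.57 [[239.0, 245.0], [189.0, 281.0]]
```

View pics/s5.png

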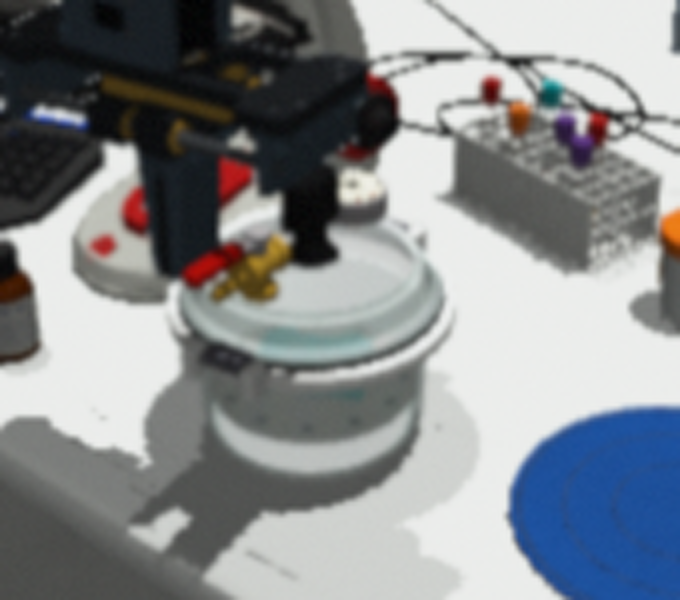

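Emit:
jog_arm:
  plan: [0, 0.1, 0, 0, 0, 0.1, 0, 0, 0, 0, 0, 0]

```text
time_s: 9.57
ee_pos: [372.1, -239.0, 174.8]
ee_rot: [-54.5, 90.0, 133.3]
force: [-0.3, 0.9, 0.3]
gripper_width: 0.4
```

Emit:
jog_arm:
  plan: [0, 0.1, 0, 0, 0, 0.1, 0, 0, 0, 0, 0, 0]

```text
time_s: 9.82
ee_pos: [372.3, -240.9, 174.8]
ee_rot: [-57.7, 89.9, 130.1]
force: [-0.9, 2.0, 0.0]
gripper_width: 0.5
```

Emit:
jog_arm:
  plan: [0, 0.1, 0, 0, 0, 0.1, 0, 0, 0, 0, 0, 0]

```text
time_s: 10.07
ee_pos: [372.5, -242.2, 174.7]
ee_rot: [-79.9, 89.8, 107.8]
force: [-0.1, 5.9, 0.8]
gripper_width: 0.5
```

Emit:
jog_arm:
  plan: [0, 0.1, 0, 0, 0, 0, 0, 0]

```text
time_s: 10.23
ee_pos: [372.4, -242.5, 174.8]
ee_rot: [-80.4, 89.8, 107.4]
force: [-0.9, 6.4, 2.8]
gripper_width: 0.6
```

```bash
python3 - <<'E'
from h import *
st=env.state(); print(st['ee_pos'],st['force'],st['torque'])
f=env.grab_frame('scene')[:,:,::-1]
cv2.imwrite("pics/s6.png",cv2.resize(f[170:230,170:260],None,fx=8,fy=8,interpolation=cv2.INTER_CUBIC))
E
```

```text
[ 372.37550889 -242.50551376  174.76131498] [-0.90189431  6.43922073  2.80534803] [1.25363726 0.28945118 0.1014351 ]
```

View pics/s6.png

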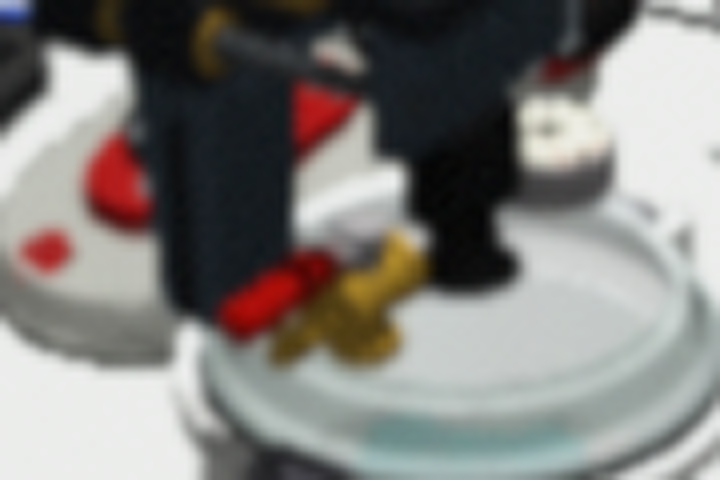

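Emit:
jog_arm:
  plan: [0, -1, 0, 0, -2, -0.5, 0, 0, -3, 0, 0, 0, -3, 0, 0, 0, -3, 0, 0, 0, -3, 0, 0, 0, 0, 1, 0, 0, 0, 0, 0, 0, 0, 0, 0, 0]

```text
time_s: 11.03
ee_pos: [372.0, -239.3, 314.3]
ee_rot: [8.1, 90.0, -164.1]
force: [0.3, -0.3, -0.0]
gripper_width: 0.2
```

```bash
python3 - <<'E'
from h import *
st=env.state(); print(st['ee_pos'],st['force'])
need(st,np.r_[C,280])
f=env.grab_frame('wrist')[:,:,::-1]
cv2.imwrite("pics/w7.png",f); np.save('w7.npy',[st['ee_pos'],st['ee_rot']])
cv2.imwrite("pics/w7z.png",cv2.resize(f[:260],None,fx=1.5,fy=1.5,interpolation=cv2.INTER_CUBIC))
E
```

```text
[ 372.03916714 -239.25731873  314.34995474] [ 0.32716395 -0.25974272 -0.03447369]
M
 [[-0.     0.135 -0.991]
 [-0.    -0.991 -0.135]
 [-1.     0.     0.   ]]
need cm [ 3.43  1.62 -8.78] ypos ang -82.27
```

View pics/w7z.png

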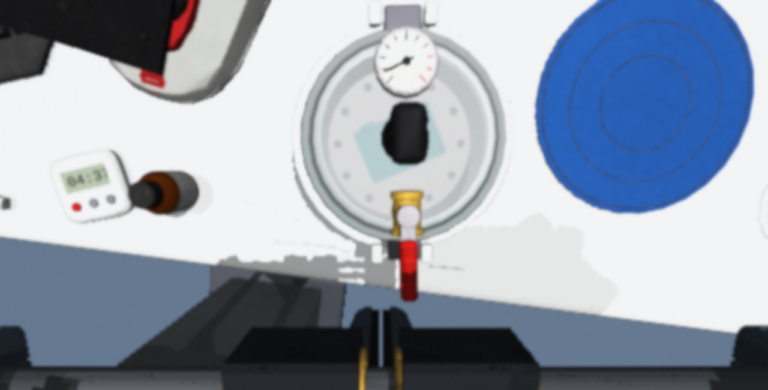

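```bash
python3 - <<'E'
from h import *
a=np.load('w7.npy'); st=dict(ee_pos=a[0],ee_rot=a[1])
q=lambda x,y:[(x+.5)/1.5-.5,(y+.5)/1.5-.5]
f=cv2.imread('pics/w7.png'); hsv=cv2.cvtColor(f,cv2.COLOR_BGR2HSV)
g=onz('wrist',[q(407,61)],142,st)[0]; pv=onz('wrist',[q(408,215)],160,st)[0]
print(g,pv,np.degrees(np.arctan2(*(g-pv)[[1,0]])))
blk=cv2.inRange(hsv,(0,0,0),(180,255,60)); blk[:,:240]=0; blk[:,300:]=0; blk[115:]=0;blk[:63]=0
c=max(cv2.findContours(blk,0,1)[0],key=cv2.contourArea); x,y,w,h=cv2.boundingRect(c);print(x,y,w,h)
rows=[np.flatnonzero(blk[r]) for r in range(y,y+h)]; print([(r[0],r[-1]) for r in rows if len(r)])
print('predicted grip top corners',proj('wrist',[np.r_[C+dx*u+dy*v,171] for dx in(18,-18) for dy in (11,-11)],st).round(1).tolist())
print('gauge/pivot lid y offsets',(g[:2]-C)@v,(pv[:2]-C)@v,(g[:2]-C)@u,(pv[:2]-C)@u)
red=cv2.inRange(hsv,(0,150,60),(8,255,255))|cv2.inRange(hsv,(172,150,60),(180,255,255)); red[:150]=0;red[:,:240]=0
P=onz('wrist',np.argwhere(red)[:,::-1],159,st)[:,:2].astype(np.float32); r=cv2.minAreaRect(P); print(cv2.boxPoints(r).tolist())
vx=cv2.fitLine(P,cv2.DIST_L2,0,.01,.01).ravel(); print('lever dir deg',np.degrees(np.arctan2(vx[1],vx[0])))
E
```

```text
[ 505.05069067 -237.91400785  142.        ] [ 413.18405567 -251.29549662  160.        ] 8.28753919201753
255 69 30 40
[(np.int64(267), np.int64(278)), (np.int64(265), np.int64(280)), (np.int64(263), np.int64(281)), (np.int64(263), np.int64(282)), (np.int64(262), np.int64(282)), (np.int64(262), np.int64(283)), (np.int64(262), np.int64(283)), (np.int64(261), np.int64(283)), (np.int64(261), np.int64(283)), (np.int64(261), np.int64(283)), (np.int64(260), np.int64(284)), (np.int64(260), np.int64(284)), (np.int64(259), np.int64(283)), (np.int64(258), np.int64(283)), (np.int64(258), np.int64(283)), (np.int64(257), np.int64(283)), (np.int64(257), np.int64(283)), (np.int64(256), np.int64(283)), (np.int64(256), np.int64(283)), (np.int64(255), np.int64(284)), (np.int64(255), np.int64(284)), (np.int64(255), np.int64(284)), (np.int64(255), np.int64(284)), (np.int64(255), np.int64(284)), (np.int64(255), np.int64(284)), (np.int64(255), np.int64(284)), (np.int64(255), np.int64(284)), (np.int64(256), np.int64(284)), (np.int64(256), np.int64(284)), (np.int64(257), np.int64(283)), (np.int64(257), np.int64(283)), (np.int64(258), np.int64(283)), (np.int64(258), np.int64(283)), (np.int64(259), np.int64(283)), (np.int64(260), np.int64(282)), (np.int64(261), np.int64(282)), (np.int64(262), np.int64(282)), (np.int64(262), np.int64(281)), (np.int64(264), np.int64(279)), (np.int64(266), np.int64(277))]
predicted grip top corners [[259.3, 66.3], [285.0, 66.3], [259.1, 109.6], [284.0, 109.6]]
gauge/pivot lid y offsets -0.3397624001822117 -1.2917329669349127 44.20374353328996 -48.62748300515969
[[358.0609130859375, -254.06251525878906], [359.6795654296875, -264.54571533203125], [397.12841796875, -258.763427734375], [395.509765625, -248.28021240234375]]
lever dir deg 9.848201
```

Emit:
jog_arm:
  plan: [0, 0.4, -2.2, 0, 0, 0.4, -2.2, 0, 0, 0.4, -2.2, 0, 0, 0.45, -2.2, 0, 0, 0, 0, 0, 2.5, 0, 0, 0, 2.5, 0, 0, 0, 2.5, 0, 0, 0, 1.5, 0, 0, 0, 0, 0, 0, 0, 0, 0, 0, 0, 0, 0, 0, 0]
  claw: 5.5

```text
time_s: 12.08
ee_pos: [461.8, -243.8, 225.6]
ee_rot: [143.8, 89.9, -28.5]
force: [-0.8, 0.6, -0.3]
gripper_width: 55.2
```

```bash
python3 - <<'E'
from h import *
st=env.state(); print(st['ee_pos'],st['force'],st['gripper_width'])
need(st,np.r_[C,162])
E
```

```text
[ 461.82830631 -243.75234886  225.57369218] [-0.75055465  0.60409099 -0.33257227] 55.17311179502038
M
 [[ 0.001  0.135 -0.991]
 [-0.    -0.991 -0.135]
 [-1.     0.001 -0.001]]
need cm [ 6.36 -0.04  0.06] ypos ang -82.23
```

Emit:
jog_arm:
  plan: [2, 0, 0, 0, 2, 0, 0, 0, 1.3, 0, 0, 0, 0.8, 0, 0, 0, 0, 0, 0, 0, 0, 0, 0, 0]

```text
time_s: 12.58
ee_pos: [462.2, -243.9, 164.8]
ee_rot: [147.2, 89.9, -25.0]
force: [0.4, 0.1, -0.3]
gripper_width: 54.6
```

```bash
python3 - <<'E'
from h import *
st=env.state(); print(st['ee_pos'],st['force'],st['gripper_width'])
f=env.grab_frame('wrist')[:,:,::-1]
cv2.imwrite("pics/w8.png",cv2.resize(f,None,fx=1.5,fy=1.5,interpolation=cv2.INTER_CUBIC))
f=env.grab_frame('scene')[:,:,::-1]
cv2.imwrite("pics/s8.png",cv2.resize(f[130:280,150:320],None,fx=4,fy=4,interpolation=cv2.INTER_CUBIC))
E
```

```text
[ 462.18365357 -243.92632739  164.80722302] [ 0.35865314  0.13112858 -0.34991519] 54.604719796356456
```

View pics/w8.png

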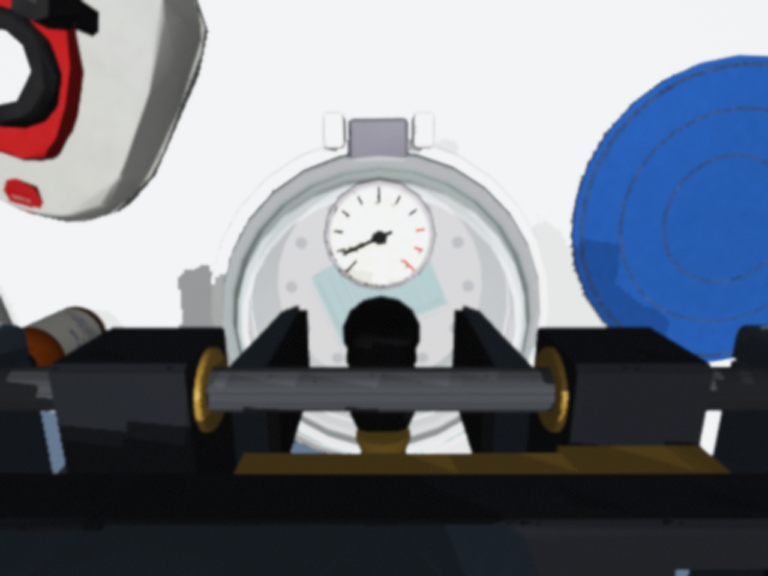

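View pics/s8.png

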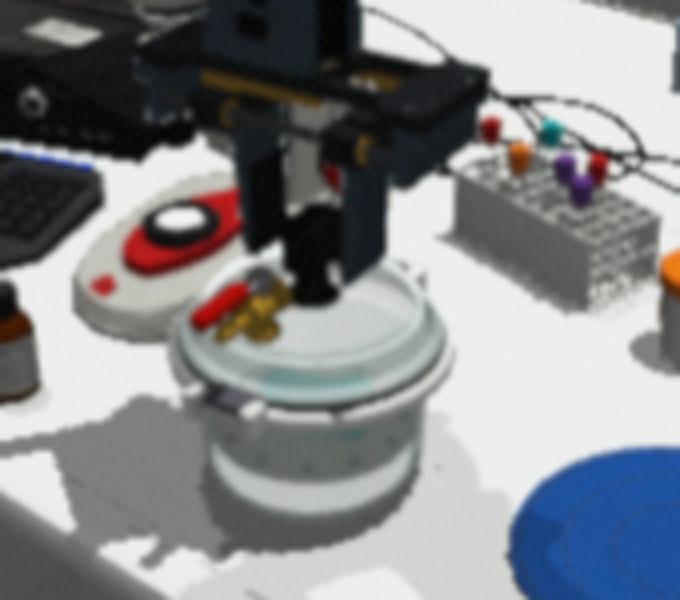

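Emit:
jog_arm:
  plan: [0.3, 0, 0, 0, 0, 0, 0, 0, 0, 0, 0, 0, 0, 0, 0, 0, 0, 0, 0, 0, 0, 0, 0, 0, 0, 0, 0, 0, 0, 0, 0, 0]
  claw: 0
  newtons: 35

```text
time_s: 13.35
ee_pos: [461.7, -243.8, 161.0]
ee_rot: [126.2, 90.0, -46.0]
force: [-0.1, -1.8, 0.4]
gripper_width: 21.6
```

Emit:
jog_arm:
  plan: [-0.2, 0, 0, 0, -0.4, 0, 0, 0, -0.4, 0, 0, 0, -0.5, 0, 0, 0, 0, 0, 0, 0, 0, 0, 0, 0]

```text
time_s: 13.85
ee_pos: [461.8, -243.7, 176.3]
ee_rot: [152.5, 90.0, -19.7]
force: [-0.2, -0.0, -3.6]
gripper_width: 21.6
```

```bash
python3 - <<'E'
from h import *
st=env.state(); print(st['ee_pos'],st['ee_rot'],st['force'],st['torque'],st['gripper_width'])
f=env.grab_frame('scene')[:,:,::-1]
cv2.imwrite("pics/s9.png",cv2.resize(f[130:280,150:320],None,fx=4,fy=4,interpolation=cv2.INTER_CUBIC))
E
```

```text
[ 461.84285895 -243.69204387  176.26947714] [152.51231545  89.95531402 -19.72102113] [-2.02303913e-01 -5.78813111e-04 -3.63968811e+00] [-0.07353079  0.16270136  0.0412895 ] 21.614830130333367
```

View pics/s9.png

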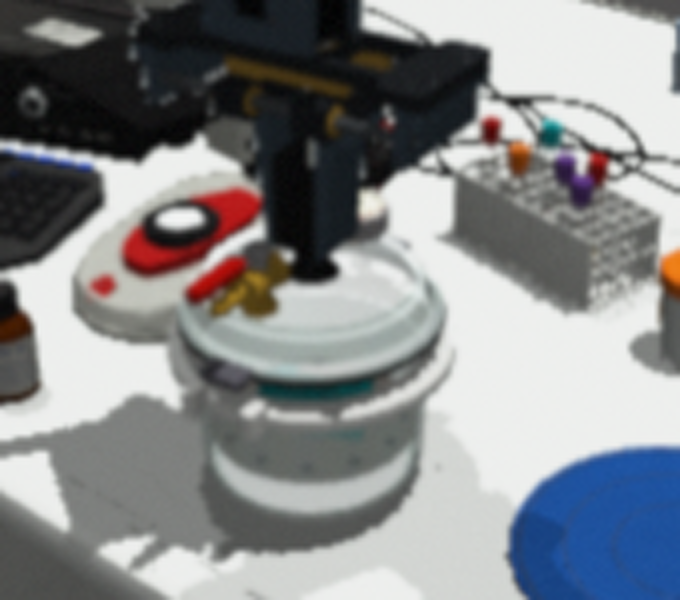

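Emit:
jog_arm:
  plan: [-1, 0, 0, 0, -1.5, 0, 0, 0, -1.5, 0, 0, 0, -1.5, 0, 0, 0, -0.5, 0, 0, 0, 0, 0, 0, 0, 0, 0, 0, 0]

```text
time_s: 14.48
ee_pos: [461.4, -243.5, 235.8]
ee_rot: [-53.8, 90.0, 134.0]
force: [-0.3, -0.4, -4.0]
gripper_width: 22.1
```

```bash
python3 - <<'E'
from h import *
st=env.state(); print(st['ee_pos'],st['force'],st['gripper_width'])
need(st,[526.5,-461.5,74])
E
```

```text
[ 461.40440032 -243.47605147  235.75023767] [-0.3446686  -0.35067877 -3.98822017] 22.069557051567728
M
 [[-0.     0.135 -0.991]
 [ 0.    -0.991 -0.135]
 [-1.    -0.     0.   ]]
need cm [16.17 22.49 -3.51] ypos ang -82.23
```

Emit:
jog_arm:
  plan: [0, 1.2, -0.2, 0, 0, 2.2, -0.35, 0, 0, 2.4, -0.4, 0, 0, 2.4, -0.4, 0, 0, 2.4, -0.4, 0, 0, 2.4, -0.4, 0, 0, 2.4, -0.4, 0, 0, 2.4, -0.35, 0, 0, 2.2, -0.3, 0, 0, 1.5, -0.2, 0, 0, 1, -0.1, 0, 0, 0, 0, 0]

```text
time_s: 15.48
ee_pos: [526.5, -464.2, 233.7]
ee_rot: [-25.5, 89.9, 162.2]
force: [0.1, -0.2, -3.7]
gripper_width: 21.7
```

Emit:
jog_arm:
  plan: [0, 0, 0, 0, 1, 0, 0, 0, 2, 0, 0, 0, 2, 0, 0, 0, 2, 0, 0, 0, 2, 0, 0, 0, 1, 0, 0, 0, 0, 0, 0, 0, 0, 0, 0, 0]

```text
time_s: 16.23
ee_pos: [526.7, -461.2, 135.8]
ee_rot: [-62.6, 90.0, 125.2]
force: [-0.2, 0.3, -3.5]
gripper_width: 21.9
```

```bash
python3 - <<'E'
from h import *
st=env.state(); print(st['ee_pos'],st['force'],st['torque'],st['gripper_width'])
need(st,[526.5,-461.5,74])
for n in ('scene','top'):
    f=env.grab_frame(n)[:,:,::-1]; cv2.imwrite(f"pics/{n}10.png",f)
s=cv2.imread('pics/scene10.png');t=cv2.imread('pics/top10.png')
cv2.imwrite("pics/s10.png",np.hstack([cv2.resize(s[180:310,240:390],(460,400)),cv2.resize(t[130:270,290:440],(340,400))]))
E
```

```text
[ 526.74145239 -461.18894527  135.80606515] [-0.18208732  0.33525721 -3.53672341] [-0.09985559  0.13367899 -0.01316321] 21.880396236117548
M
 [[-0.     0.136 -0.991]
 [ 0.001 -0.991 -0.136]
 [-1.    -0.001  0.   ]]
need cm [6.18 0.03 0.03] ypos ang -82.2
```

View pics/s10.png

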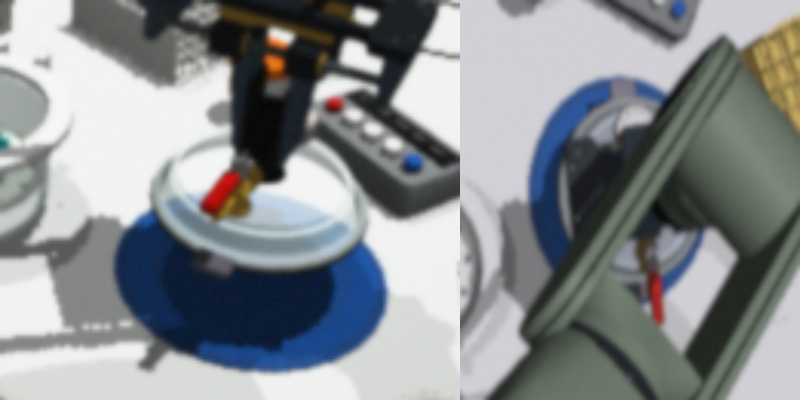

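Emit:
jog_arm:
  plan: [1, 0, 0, 0, 1.5, 0, 0, 0, 1.5, 0, 0, 0, 1, 0, 0, 0, 0.4, 0, 0, 0, 0, 0, 0, 0, 0, 0, 0, 0]

```text
time_s: 16.92
ee_pos: [527.1, -462.1, 82.3]
ee_rot: [136.4, 89.9, -35.8]
force: [0.1, -0.9, -2.6]
gripper_width: 21.7
```

Emit:
jog_arm:
  plan: [0.15, 0, 0, 0, 0.15, 0, 0, 0, 0.1, 0, 0, 0, 0.1, 0, 0, 0, 0, 0, 0, 0, 0, 0, 0, 0]

```text
time_s: 17.42
ee_pos: [526.7, -461.8, 76.9]
ee_rot: [-97.9, 90.0, 89.9]
force: [0.7, 0.3, -4.4]
gripper_width: 22.3
```

Emit:
jog_arm:
  plan: [0.1, 0, 0, 0, 0.1, 0, 0, 0, 0, 0, 0, 0, 0, 0, 0, 0]

```text
time_s: 17.75
ee_pos: [526.7, -461.8, 74.8]
ee_rot: [-64.8, 90.0, 123.0]
force: [0.5, 0.1, -4.1]
gripper_width: 22.1
```

Emit:
jog_arm:
  plan: [0.05, 0, 0, 0, 0.05, 0, 0, 0, 0, 0, 0, 0, 0, 0, 0, 0]

```text
time_s: 18.08
ee_pos: [526.9, -461.9, 74.1]
ee_rot: [142.5, 90.0, -29.8]
force: [0.8, -0.5, -2.3]
gripper_width: 21.8
```

Emit:
jog_arm:
  plan: [0.05, 0, 0, 0, 0, 0, 0, 0, 0, 0, 0, 0]

```text
time_s: 18.33
ee_pos: [526.8, -461.9, 74.1]
ee_rot: [141.2, 90.0, -31.1]
force: [-1.3, 1.2, 1.4]
gripper_width: 21.9
```

Emit:
jog_arm:
  plan: [0.05, 0, 0, 0, 0, 0, 0, 0, 0, 0, 0, 0]

```text
time_s: 18.58
ee_pos: [526.8, -461.9, 74.1]
ee_rot: [138.3, 90.0, -34.0]
force: [-1.6, 2.1, 6.1]
gripper_width: 21.6
```

Emit:
jog_arm:
  plan: [-0.05, 0, 0, 0, 0, 0, 0, 0]

```text
time_s: 18.75
ee_pos: [526.8, -461.9, 74.0]
ee_rot: [141.6, 90.0, -30.7]
force: [-2.0, 2.1, 4.5]
gripper_width: 21.7
```

Emit:
jog_arm:
  plan: [0, 0, 0, 0, 0, 0, 0, 0, 0, 0, 0, 0, 0, 0, 0, 0, 0, 0, 0, 0, 0, 0, 0, 0]
  claw: 5

```text
time_s: 19.25
ee_pos: [526.8, -461.9, 73.2]
ee_rot: [-79.6, 90.0, 108.2]
force: [0.2, 0.5, 0.7]
gripper_width: 49.7
```

Emit:
jog_arm:
  plan: [-1, 0, 0, 0, -2, 0, 0, 0, -2.5, 0, 0, 0, -2.5, 0, 0, 0, -2.5, 0, 0, 0, -2.5, 0, 0, 0, -2.5, 0, 0, 0, -2.5, 0, 0, 0, -2.5, 0, 0, 0, -2.5, 0, 0, 0, 0, 0, 3, 0, 0, 0, 3, 0]

```text
time_s: 20.25
ee_pos: [468.2, -470.1, 306.1]
ee_rot: [126.5, 89.7, -45.6]
force: [0.0, -0.7, 0.3]
gripper_width: 50.0
```

Emit:
jog_arm:
  plan: [0, 0, 3, 0, 0, 0, 2, 0, 0, 0, 0, 0, 0, 0, 0, 0]

```text
time_s: 20.58
ee_pos: [417.1, -476.9, 304.7]
ee_rot: [139.1, 89.9, -33.2]
force: [0.3, 0.6, -0.1]
gripper_width: 49.9
```

```bash
python3 - <<'E'
from h import *
st=env.state(); print(st['time_s'],st['ee_pos'],st['force'],st['gripper_width'])
np.save('w11.npy',[st['ee_pos'],st['ee_rot']])
for n in ('wrist','scene','top'):
    f=env.grab_frame(n)[:,:,::-1]; cv2.imwrite(f"pics/{n}11.png",f)
E
```

```text
20.5833 [ 417.08679555 -476.91751196  304.68333983] [ 0.2512564   0.63316316 -0.10498639] 49.892768580509994
```

View pics/wrist11.png

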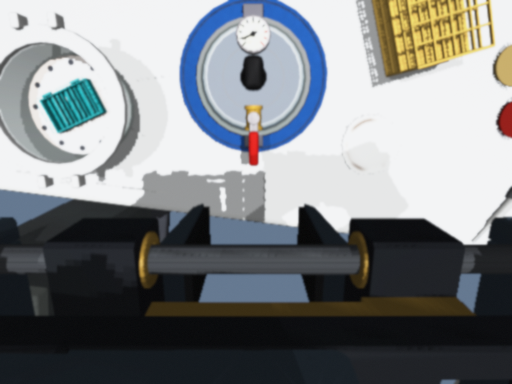

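View pics/scene11.png

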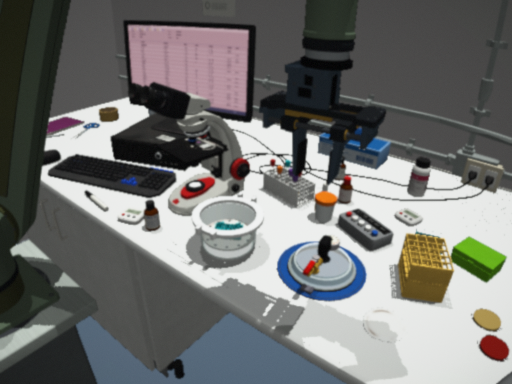

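View pics/top11.png

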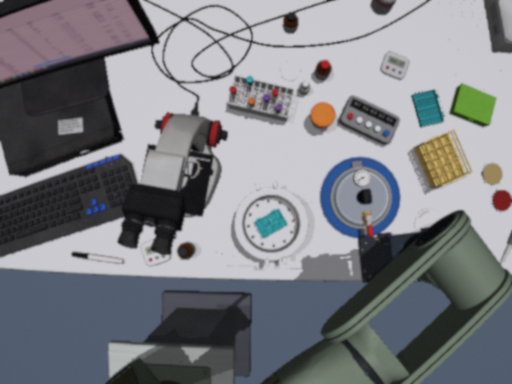

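```bash
python3 - <<'E'
from h import *
a=np.load('w11.npy'); st=dict(ee_pos=a[0],ee_rot=a[1])
f=cv2.imread('pics/wrist11.png'); hsv=cv2.cvtColor(f,cv2.COLOR_BGR2HSV)
cv2.imwrite('pics/w11z.png',cv2.resize(f[0:175,170:340],None,fx=3.4,fy=3.4,interpolation=cv2.INTER_CUBIC))
red=cv2.inRange(hsv,(0,150,60),(8,255,255))|cv2.inRange(hsv,(172,150,60),(180,255,255)); red[:,:200]=0;red[:,300:]=0
ys,xs=np.nonzero(red); P=onz('wrist',np.c_[xs,ys],73,st)[:,:2].astype(np.float32)
b=cv2.boxPoints(cv2.minAreaRect(P)); L=sorted([(b[1]-b[0]),(b[2]-b[1])],key=np.linalg.norm)[1]; print('lever dir',np.degrees(np.arctan(L[1]/L[0])),P.mean(0))
m=cv2.inRange(hsv,(100,150,60),(125,255,255)); m[:,:150]=0;m[170:]=0
c=max(cv2.findContours(m,0,1)[0],key=cv2.contourArea)
print('mat',cv2.minEnclosingCircle(onz('wrist',c.reshape(-1,2),3,st)[:,:2].astype(np.float32)))
g=onz('wrist',[[254,33.5]],55,st)[0];p=onz('wrist',[[254,118]],73,st)[0]; print(g,p,np.degrees(np.arctan2(*(g-p)[[1,0]])),'centre',(g-(g-p)*45/95))
E
```

```text
lever dir 7.6732016 [ 443.46017 -473.3992 ]
mat ((528.7213134765625, -461.1706848144531), 97.89899444580078)
[ 571.13398739 -457.22226635   55.        ] [ 477.61912618 -469.82682735   73.        ] 7.676445862320579 centre [ 526.83747419 -463.19284787   63.52631579]
```

View pics/w11z.png

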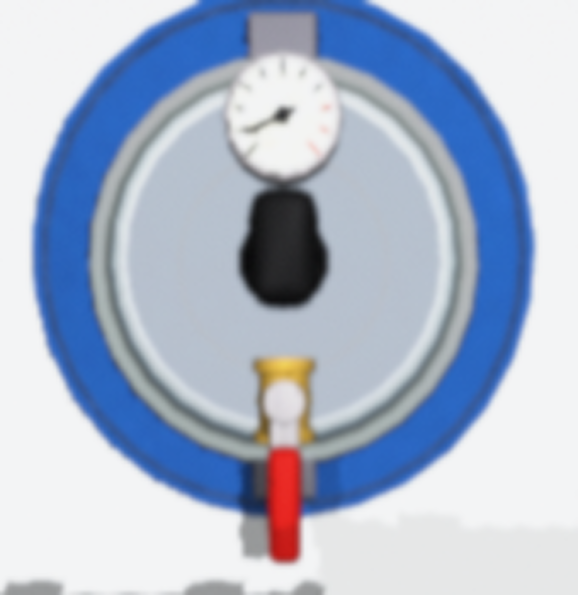

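The lid sits centred within about 2–3 mm on the mat, the lever lies in line with the barb (both at 7.7°), and the arm is clear. I'm handing in.

```bash
python3 -c "
from workcell import env
print(env.job_done())"
```

```text
the job is handed in; nothing more can be done
None
```

I opened the vent tap, lifted the lid off and set it on the blue mat, then handed the job in. The clock read about 21 s at that point, against the 58 s limit.

- **Vent:** With the lid still seated, I pushed the red lever round with the closed fingers until it met its stop (about 6 N). The gauge needle had moved by the next picture.
- **Lift and placing:** I gripped the black bar at 35 N and lifted the lid straight off. I lowered it in 0.5 mm steps at the end, touched down with about 6 N, then released and backed away.
- **Last checks:**
  - The lid is right way up, and its centre measured about 2–3 mm from the mat's centre. A ring of blue shows all round the rim.
  - The lever and the lid's axis both measured 7.7°, so the tap is still fully open.
  - The cup, bottle and timer look unmoved in the top view.
  - The robot is touching nothing, with about 0 N at the wrist.
- **Small disagreements:** The mat's position differed by up to 4 mm between cameras, so I aimed at the average. Just after opening, the lever read 1–2° off the lid's axis, but the last picture showed it in line.
- **Not measured:** I judged levelness from the pictures and the even touchdown.

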